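Strip the objective turret for cleaning

TASK

Take every colour-banded objective off the microscope turret for cleaning: turn the nosepiece by its knob to bring each one to the front mark, unscrew it there, lift it out, and gently stand it upright on the bench in front of the storage case with the same colour of lid, centred on the latch side with about 4 cm clear between its wide flange and the case. Finish with the silver objective lined up with the front mark, and leave the bottle, the blower and the lens ring alone.

Things in the scene. Friction and masses are not known exactly. Their poses are not given: they have to be found in the camera images.
- turret_stand: fixed grey round stand of the objective turret, 210 mm across, 62 mm high at its ring; origin on the bench at its centre, z up; its -x axis is its FRONT (towards the robot), where a white mark lies on the foot
- keeper_ring (a point): top of the stand's aluminium keeper ring, at the back. The ring (inner radius 86 mm, outer 104 mm, 58 to 62 mm above the bench) overhangs the objectives' flanges and is cut away only at the front, 22 degrees either side of the mark: an objective can be lifted out only there, its station within about 5 degrees of the mark
- front_mark (a point): the front position: point 65 mm in front of the turret's axis, 50 mm above the bench (the height of the socket rims), where a station must stand to be lined up with the white mark
- nosepiece: the revolving nosepiece on the stand; origin on the turret's axis at bench height, z up; it turns about z (friction holds it where it is left; up to 15 rad either way). Its yaw equals the stand's yaw when the silver objective is at the front. Four stations 90 degrees apart, 65 mm from the axis: the silver objective (on its -x axis) and three sockets
- knob_top (a point): top centre of the black bar knob on the turret's axis, 120 mm above the bench, that turns the nosepiece (about 0.1 N m): bar 46 mm long, 12 mm thick, 90 to 120 mm above the bench, white line along its top. Seen from above the bar lies at 45 degrees counter-clockwise from the nosepiece's x axis, halfway between stations
- silver_objective (a point): top centre of the all-silver objective, fixed for good in the nosepiece, 36 mm diameter, top 110 mm above the bench
- dropper: amber dropper bottle, 33 mm diameter, 102 mm tall, a bystander; origin at the centre of its underside
- blower: blue rubber blower bulb, 49 mm diameter, 96 mm tall, a bystander; origin at the centre of its underside
- lens_ring: black lens ring, 54 mm diameter, 13 mm tall, a bystander; origin at the centre of its underside
- socket_1 (a point): rim centre of a bayonet-thread socket, 50 mm above the bench, 56 mm across. An objective screwed into it is released by turning it counter-clockwise seen from above by 75 degrees (a stop comes at about 80; 5 degrees either way will do), then lifting it straight up at least 20 mm; it turns easily. Empty sockets need nothing
- socket_2 (a point): rim centre of another socket like socket_1, 50 mm above the bench
- socket_3 (a point): rim centre of another socket like socket_1, 50 mm above the bench
- red_objective: red-banded objective (may be absent), 0.15 kg, 74 mm tall; origin at centre of underside, z up; 36 mm above the bench while screwed in. From below: brass spigot 32 mm dia, 14 mm high, two lugs along its x (44 mm over them); dark flange 52 mm dia, 14 to 19 mm; black knurled barrel 36 mm dia, 19 to 60 mm (grip it here, above the keeper ring); red nose to 74 mm
- red_case: closed black storage case with a red lid, 40 mm (x) by 52 mm (y) by 45 mm tall, loose, 0.25 kg; origin at the centre of its underside; its -x face (towards the robot) is the latch side, with a steel latch in the middle. Behind the row of cases (from x = 0.55) stands a grey controller 125 mm tall, right of it (from y = -0.33) a taller blue cabinet
- yellow_objective: yellow-banded objective (may be absent), 0.15 kg, 74 mm tall; origin at centre of underside, z up; 36 mm above the bench while screwed in. From below: brass spigot 32 mm dia, 14 mm high, two lugs along its x (44 mm over them); dark flange 52 mm dia, 14 to 19 mm; black knurled barrel 36 mm dia, 19 to 60 mm (grip it here, above the keeper ring); yellow nose to 74 mm
- yellow_case: closed black storage case with a yellow lid, 40 mm (x) by 52 mm (y) by 45 mm tall, loose, 0.25 kg; origin at the centre of its underside; its -x face (towards the robot) is the latch side, with a steel latch in the middle. Behind the row of cases (from x = 0.55) stands a grey controller 125 mm tall, right of it (from y = -0.33) a taller blue cabinet
- blue_objective: blue-banded objective (may be absent), 0.15 kg, 74 mm tall; origin at centre of underside, z up; 36 mm above the bench while screwed in. From below: brass spigot 32 mm dia, 14 mm high, two lugs along its x (44 mm over them); dark flange 52 mm dia, 14 to 19 mm; black knurled barrel 36 mm dia, 19 to 60 mm (grip it here, above the keeper ring); blue nose to 74 mm
- blue_case: closed black storage case with a blue lid, 40 mm (x) by 52 mm (y) by 45 mm tall, loose, 0.25 kg; origin at the centre of its underside; its -x face (towards the robot) is the latch side, with a steel latch in the middle. Behind the row of cases (from x = 0.55) stands a grey controller 125 mm tall, right of it (from y = -0.33) a taller blue cabinet

How it is judged:
By the outcome, as a careful person would: the job done as asked, in the order asked, and still so for the second after the job is handed in, with the robot touching nothing.
Of red_objective, yellow_objective, blue_objective only 2 to 3 are there at a start; the rules pass over those that are not, and their reading is None.
At some moment in a run one of red_case, yellow_case, blue_case may be knocked a few centimetres aside while the robot is not near it.
It also fails if it takes over 210 s, if anything falls off the work surface, if the arm or the gripper's body presses on something with over 40 N, if the wrist force passes 120 N, or if a joint passes its speed limit or range.

ROBOT

A 6-joint arm with a two-finger parallel gripper is mounted at the origin on a cart in front of the work surface, level with it; the furniture and walls round the work are solid. World frame = base frame: x ahead of the robot, y to its left, z up, the work surface at z = 0. Lengths are in m, angles in rad, forces in N, time in s.
With the tool pointing down it reaches from about 0.35 to 0.875 m from the base axis. Payload 4.2 kg.
Tool frame: the origin (TCP) lies between the finger pads; the fingertips stand 14 mm ahead of it and the grasp point (between the pads) lies 5 mm behind it; z points along the fingers, y is the line along which they close (so a half turn about z gives the same grasp; the last joint's range is limited). The gripper opens to 87 mm and grips with 3 to 60 N. Pads are 19 mm wide; open, the fingers measure 117 mm over their backs; the gripper's body (75 mm by 190 mm) begins 51 mm behind the grasp point.
Start: joints at [1.366, 0.385, 0.008, 0, -1.194, -0.259], TCP at [0.28, 0.559, 0.237] pointing down, gripper open.
Joint ranges: [-3.14, 3.14], [-1.21, 2.06], [-1.07, 1.41], [-3.16, 2.05], [-2.99, -0.16], [-3.1, 3.1]. Speed limits (rad/s): [2.79, 2.79, 3.14, 3.14, 3.14, 3.14].

INTERFACE

Orientations are given as a unit quaternion [w, x, y, z].
In Python, from plant import ctrl gives the robot as it stands.
- The arm moves only by the tool nudge_tcp, called after "Emit:" as name(argument=value, ...) on one line, values as JSON. Schema: {"type":"object","properties":{"offsets":{"type":"array","items":{"type":"array","items":{"type":"number"},"minItems":6,"maxItems":6},"minItems":1,"maxItems":10},"finger_gap":{"type":"number"},"squeeze":{"type":"number"},"only":{"type":"string"},"quiet":{"type":"boolean"},"lines":{"type":"string"}},"required":["offsets"],"additionalProperties":false}. offsets is a list of rows, 1 to 10 of them, each of 6 numbers: dx, dy, dz in shares of the most that a row can go, 1 being 50 mm, then a rotation vector rx, ry, rz in shares of 2 pi rad (1.0 is 2 pi rad); each row shifts and turns the commanded pose from where the row before left it, along the tool's axes as they then stand; what a row does not reach is not made up. A row lasts 1/10 s, in which the tool goes at most 0.05 m and 0.15 rad, less where a joint would pass 70% of its speed; a pose out of reach is approached as far as the arm can. finger_gap is the finger opening in m, set as the call begins (left out keeps the last). The fingers move at their own pace and stop on an object; squeeze is the grip in N (left out, the last holds). Time passes only in rows, so rows that do not move let the fingers close. The tool returns the time, the measured TCP pose, the force, the opening and the grip force at its end. only (a regular expression) keeps the lines of the reply that match it, lines (a string "A,B") keeps lines A to B, and quiet returns only ok. Shift and turn numbers lie between -1 and 1, and a call with a number outside is refused. Input that does not fit is refused with a message, and nothing moves.
- ctrl.get_obs(): the state, without advancing time (a new reading comes with each control period).
- ctrl.capture(name): name is "scene" or "top" or "wrist"; returns a dict with "img" (384x512x3 uint8, red, green, blue), "fx", "fy", "cx", "cy" (pixels), "distortion" ([k1, k2, p1, p2, k3] as OpenCV has them; the pictures are not rectified), "rvec" (rotation vector, rad) and "tvec" (3), from world to camera coordinates, as OpenCV has them. Camera axes: x right, y down, z forward; pixel columns grow to the right and rows downward; lengths in m; the calibration is good to about 2 mm. A picture is of the moment at which its call begins. There is no depth.
- ctrl.finish_job(): hands the job in; it is judged then, once.
The state is a dict: "t": time; "qpos": joint angles; "dq": joint speeds; "effort": joint torques, N m; "eef_pos": TCP position; "tool_rot": TCP orientation; "wrist_force": force on the tool from outside, world axes, zero at the start; "ft_torque": the same for the moment, N m; "width": finger opening in m; "gripper_force": force on a finger pad.
Only numpy, scipy, OpenCV 4.12 (cv2) and the standard library are available. Lean on these libraries where they do the work, as an engineer would, in place of code of your own. Each camera call takes 0.05 s, during which the arm holds its last target. There are 200 camera calls.

## Working session

There is one attempt and no reset: what is moved stays moved. The work goes in short steps, Python scripts to look and compute and a tool call to move; the robot and the scene stay as the last step left them, time stands still between calls to the robot, and variables do not carry over. Pictures are saved under pics/ and viewed, at most 14 in all, crops included, and the job is handed in when it is done.

```bash
ls; mkdir -p pics
```

Create h.py:
```python
import numpy as np, cv2
from plant import ctrl
def cap(n):
    return ctrl.capture(n)
def K(c): return np.array([[c['fx'],0,c['cx']],[0,c['fy'],c['cy']],[0,0,1.]])
def save(c,f,crop=None,s=1):
    im=c['img'][:,:,::-1]
    if crop: x0,y0,x1,y1=crop; im=im[y0:y1,x0:x1]
    im=cv2.resize(im,None,fx=s,fy=s,interpolation=cv2.INTER_CUBIC); cv2.imwrite('pics/'+f,im)
def p2w(c,uv,z):
    uv=np.array(uv,float).reshape(-1,1,2)
    n=cv2.undistortPoints(uv,K(c),np.array(c['distortion'],float)).reshape(-1,2)
    R=cv2.Rodrigues(np.array(c['rvec'],float))[0]; t=np.array(c['tvec'],float).ravel()
    o=-R.T@t; d=np.c_[n,np.ones(len(n))]@R
    return o+d*((z-o[2])/d[:,2])[:,None]
def w2p(c,P):
    return cv2.projectPoints(np.array(P,float).reshape(-1,1,3),np.array(c['rvec'],float),np.array(c['tvec'],float),K(c),np.array(c['distortion'],float))[0].reshape(-1,2)
def R():
    from scipy.spatial.transform import Rotation as Ro
    q=ctrl.get_obs()['tool_rot']; return Ro.from_quat([q[1],q[2],q[3],q[0]])
```

Run:
```python
from h import *
for n in('top','scene'):
    c=cap(n); save(c,n+'0.png',None,1.55); print(n,-cv2.Rodrigues(c['rvec'])[0].T@c['tvec'])
o=ctrl.get_obs(); print(o['t'],o['eef_pos'],o['tool_rot'],R().as_matrix())
```

```text
pics
plant.py
top [ 0.39350876 -0.02334403  0.98977591]
scene [ 0.06073379 -0.49099225  0.91430168]
0.1 [0.27935005 0.55852347 0.2355698 ] [ 9.75281592e-04  9.73212033e-01 -2.29907281e-01 -1.72224530e-04] [[ 8.94285225e-01 -4.47496728e-01 -7.83670647e-04]
 [-4.47497400e-01 -8.94283382e-01 -1.81912022e-03]
 [ 1.13226708e-04  1.97750291e-03 -9.99998038e-01]]
```

View pics/top0.png

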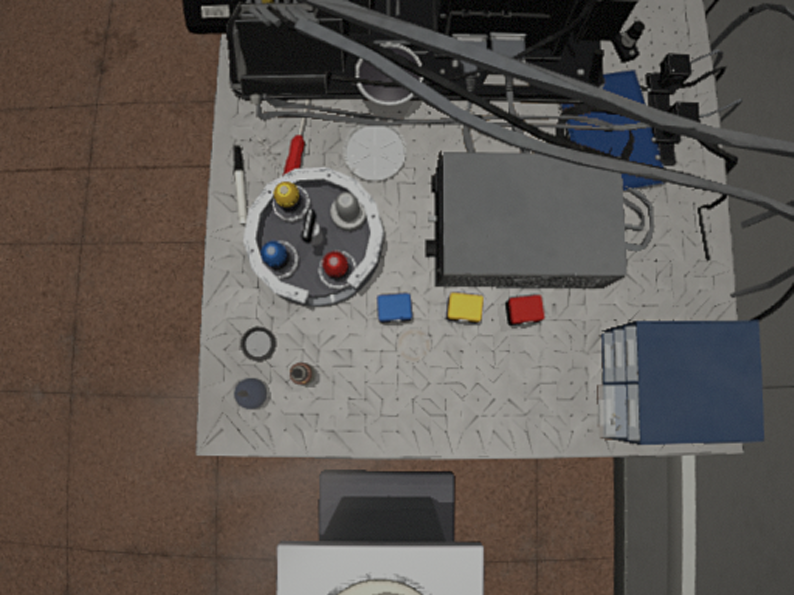

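View pics/scene0.png

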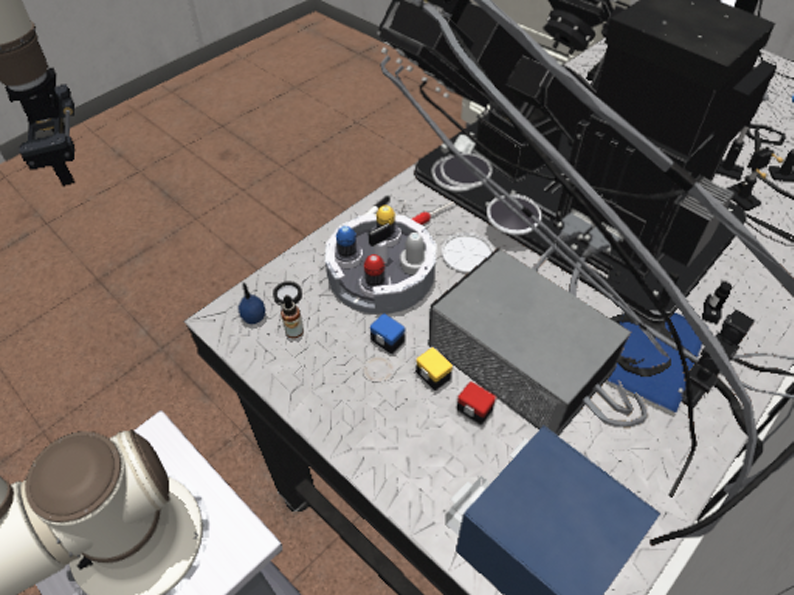

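View crops.

The top view shows the turret at about (314,237), with all three colours seated. The silver objective is at back-right (347,210) and red is near the gap at (336,265). The cases stand in a row at (395,307) blue, (465,307) yellow and (525,310) red. I'll zoom in on the turret and the cases next.

Run:
```python
from h import *
c=cap('top'); np.save('top.npy',c,allow_pickle=True)
save(c,'tur.png',(150,100,260,205),5.5); save(c,'cas.png',(235,178,360,228),6)
```

```text
(no output)
```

View pics/tur.png

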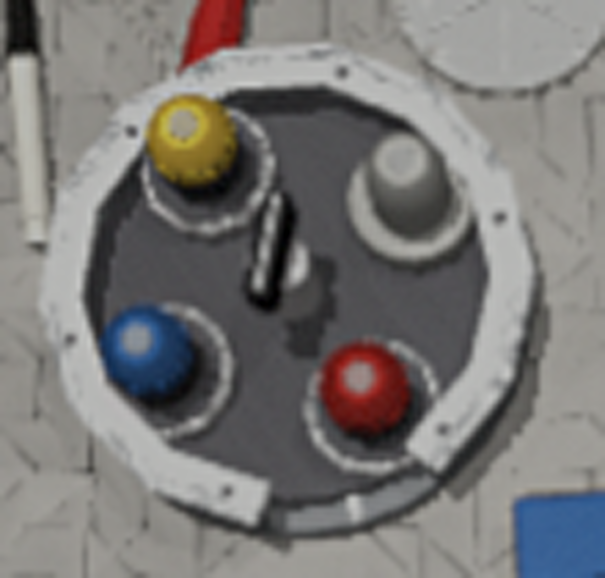

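View pics/cas.png

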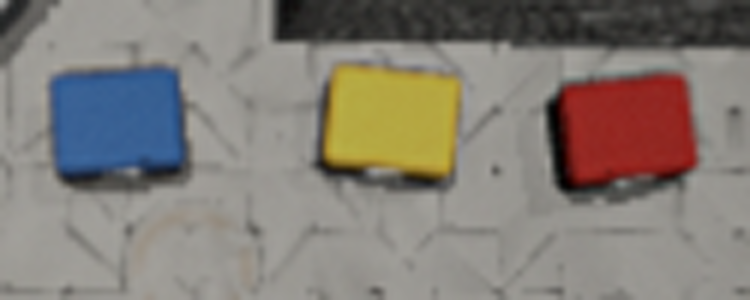

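The turret crop shows the top dots at yellow (183,125), blue (137,340), red (360,377) and silver (403,158). The front mark is at (355,510), the gap edges are near (268,500) and (412,455), and the knob bar runs from (275,200) to (262,298). The case crop shows the blue, yellow and red lids, with red and blue slightly yawed.

Create meas.py:
```python
from h import *
def lids(c):
    hsv=cv2.cvtColor(c['img'],cv2.COLOR_RGB2HSV); out={}
    for n,(a,b) in dict(red=(170,10),yellow=(20,35),blue=(100,120)).items():
        H=hsv[...,0]; m=((H>=a)&(H<=b)) if a<b else ((H>=a)|(H<=b))
        m=(m&(hsv[...,1]>110)&(hsv[...,2]>60)).astype(np.uint8)
        m[:185]=0; m[225:]=0; m[:,:236]=0; m[:,365:]=0
        k,l,s,_=cv2.connectedComponentsWithStats(m); i=1+np.argmax(s[1:,4])
        cnt=max(cv2.findContours((l==i).astype(np.uint8),cv2.RETR_EXTERNAL,cv2.CHAIN_APPROX_NONE)[0],key=len).reshape(-1,2)
        W=p2w(c,cnt,.045)[:,:2]*1000
        (x,y),(w,h),ang=cv2.minAreaRect(W.astype(np.float32)); ang=(ang+45)%90-45
        ctr=p2w(c,[np.mean(np.argwhere(l==i),0)[::-1]],.045)[0]
        out[n]=(ctr[:2],np.array([x,y])/1e3,w,h,ang)
    return out
```

Run:
```python
from h import *; from meas import lids
c=np.load('top.npy',allow_pickle=True).item()
f=lambda u:(np.array(u,float)+.5)/5.5-.5+np.array([150,100])
T=p2w(c,f([[403,158],[183,125],[137,340],[360,377]]),.110)[:,:2]
ctr=T.mean(0); print('ctr',ctr)
for n,p in zip(['sil','yel','blu','red'],T): d=p-ctr; print(n,p,np.hypot(*d),np.degrees(np.arctan2(d[1],d[0])))
for z in(0.01,.03,.05):
  m=p2w(c,f([355,510]),z)[0,:2]-ctr; print('mark',z,np.hypot(*m),np.degrees(np.arctan2(m[1],m[0])))
g=p2w(c,f([[268,490],[412,455]]),.062)[:,:2]-ctr; print('gap',np.hypot(*g.T),np.degrees(np.arctan2(g[:,1],g[:,0])))
hsv=cv2.cvtColor(c['img'],cv2.COLOR_RGB2HSV);m=((hsv[...,1]<45)&(hsv[...,2]>140)).astype(np.uint8)
# ring outer edge picks
r=p2w(c,f([[45,270],[290,47],[530,280],[150,90],[470,120],[90,420]]),.062)[:,:2]; print('ringR',np.hypot(*(r-ctr).T))
A=np.c_[2*r,np.ones(len(r))]; s=np.linalg.lstsq(A,(r**2).sum(1),rcond=None)[0]; print('ringfit',s[:2],np.sqrt(s[2]+s[0]**2+s[1]**2))
k=p2w(c,f([[275,200],[262,298]]),.120)[:,:2]; print('knob',k.mean(0),k[0]-k[1])
for n,v in lids(c).items(): print(n,v)
```

```text
ctr [0.62575968 0.10288909]
sil [0.66421753 0.04972528] 0.06561552307363824 -54.11862205097965
yel [0.678235   0.14066693] 0.06465929369663945 35.75072913472547
blu [0.58773755 0.15597278] 0.06529595258740946 125.61280209339489
red [0.57284865 0.06519136] 0.0649668851230104 -144.53112492341296
mark 0.01 0.0963589509702966 -163.93229468445642
mark 0.03 0.09966766790770981 -163.26315508553694
mark 0.05 0.10298910420222239 -162.63709461385642
gap [0.09186835 0.0944998 ] [ 176.93427247 -144.03052106]
ringR [0.10413494 0.10351809 0.10444157 0.10429416 0.10494093 0.10266363]
ringfit [0.62624374 0.10243529] 0.10389806223699398
knob [0.62313555 0.10220049] [ 0.04057273 -0.00399216]
red (array([ 0.5140786 , -0.22194848]), array([ 0.51388507, -0.22214052]), 40.308494567871094, 51.54954147338867, 6.6620097160339355)
yellow (array([ 0.51679931, -0.12866513]), array([ 0.51677832, -0.12856705]), 51.71149444580078, 40.347408294677734, -6.8250885009765625)
blue (array([ 0.51562219, -0.02144131]), array([ 0.5153548 , -0.02221738]), 37.80378723144531, 49.23467254638672, 0.35075893998146057)
```

Create to.py:
```python
import sys; from h import *
from scipy.spatial.transform import Rotation as Ro
def to(x,y,z,psi=None):
    o=ctrl.get_obs(); M=R().as_matrix(); p0=np.degrees(np.arctan2(M[1,0],M[0,0]))
    if psi is None: psi=p0
    d=(psi-p0); rz=-np.radians(d); M2=M@Ro.from_rotvec([0,0,rz]).as_matrix()
    v=M2.T@(np.array([x,y,z])-o['eef_pos'])
    print('psi %.1f rz %.3f; after it dxyz'%(p0,rz),v.round(4),'t',round(o['t'],1),'q1 %.2f q6 %.2f'%(o['qpos'][0],o['qpos'][5]),'pos',np.round(o['eef_pos'],4))
if __name__=='__main__': to(*map(float,sys.argv[1:]))
```

```bash
python3 to.py .6255 .1025 .2 -9.3
```

```text
psi -26.6 rz -0.302; after it dxyz [0.4153 0.3941 0.0362] t 0.1 q1 1.37 q6 -0.26 pos [0.2794 0.5586 0.2357]
```

Distance .573 /0.05 = 12 rows. Rotate 2 + 12... two calls.

Units first: shifts go in shares of 50 mm and turns go in shares of 2 pi rad. So 0.03 m is 0.6, -0.1 rad / 6.2832 = -0.0159.

Emit:
nudge_tcp(offsets=[[0,0,0,0,0,-0.0159],[0,0,0,0,0,-0.0159],[0,0,0,0,0,-0.0159],[0.6,0.6,0,0,0,0],[0.6,0.6,0,0,0,0],[0.6,0.6,0,0,0,0],[0.6,0.6,0,0,0,0],[0.6,0.6,0,0,0,0],[0.6,0.6,0,0,0,0],[0.6,0.6,0,0,0,0]], finger_gap=0.05, squeeze=20)

```text
t: 1.15
eef_pos: [0.4531, 0.3159, 0.2364]
tool_rot: [0.0, 0.997, -0.082, -0.0]
wrist_force: [0.4, 0.7, 0.1]
width: 0.0496
gripper_force: 0.0
```

Emit:
nudge_tcp(offsets=[[0.6,0.6,0,0,0,0],[0.6,0.6,0,0,0,0],[0.6,0.6,0,0,0,0],[0.6,0.6,0,0,0,0],[0.6,0.6,0,0,0,0],[0.6,0.6,0,0,0,0],[0.4,0,0,0,0,0],[0,0,0,0,0,0],[0,0,0,0,0,0],[0,0,0,0,0,0]])

```text
t: 2.15
eef_pos: [0.6197, 0.1079, 0.2364]
tool_rot: [0.0, 0.997, -0.081, -0.0]
wrist_force: [-0.4, -0.3, -0.9]
width: 0.05
gripper_force: 0.0
```

```bash
python3 to.py .6255 .1025 .2 -9.3;python3 - <<'E'
from h import *
c=cap('wrist'); save(c,'w1.png')
E
```

```text
psi -9.3 rz -0.001; after it dxyz [0.0067 0.0044 0.0364] t 2.1 q1 0.43 q6 0.98 pos [0.6197 0.1079 0.2364]
```

View pics/w1.png

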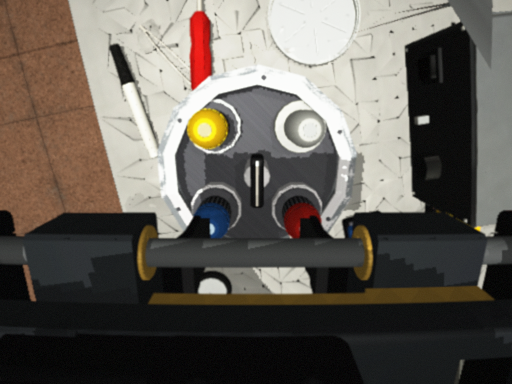

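The wrist view shows the knob bar vertical, (258,155) to (257,206), so it lies along the tool's x axis. I'll check its position against the calibration.

Run:
```python
from h import *
c=cap('wrist')
k=p2w(c,[[258,155],[257,206]],.12)[:,:2]; d=k[0]-k[1]; print(k.mean(0),np.hypot(*d),np.degrees(np.arctan2(d[1],d[0])))
print(p2w(c,[[207,127],[304,123]],.11))
```

```text
[0.62631079 0.10475767] 0.04578439629044591 -10.304653350536784
[[0.67901787 0.14081554 0.11      ]
 [0.66867674 0.05671377 0.11      ]]
```

```bash
python3 to.py .626 .103 .105 -9.3
```

```text
psi -9.3 rz -0.000; after it dxyz [0.007  0.004  0.1318] t 2.2 q1 0.43 q6 0.98 pos [0.6197 0.1081 0.2368]
```

Emit:
nudge_tcp(offsets=[[0.14,0.076,0.4,0,0,0],[0,0,0.8,0,0,0],[0,0,0.8,0,0,0],[0,0,0.62,0,0,0],[0,0,0,0,0,0],[0,0,0,0,0,0],[0,0,0,0,0,0]])

```text
t: 2.95
eef_pos: [0.6282, 0.1033, 0.1082]
tool_rot: [-0.001, 0.997, -0.081, 0.002]
wrist_force: [0.4, 0.1, 0.0]
width: 0.0503
gripper_force: 0.0
```

Emit:
nudge_tcp(offsets=[[0,0,0,0,0,0],[0,0,0,0,0,0],[0,0,0,0,0,0],[0,0,0,0,0,0],[0,0,0,0,0,0],[0,0,0,0,0,0]], finger_gap=0.0, squeeze=15)

```text
t: 3.55
eef_pos: [0.6272, 0.1046, 0.1057]
tool_rot: [-0.002, 0.997, -0.082, 0.001]
wrist_force: [-0.6, 5.0, -1.1]
width: 0.012
gripper_force: 15.0
```

```bash
python3 to.py .626 .103 .105 -28.3
```

```text
psi -9.4 rz 0.330; after it dxyz [-0.0003  0.0019  0.0006] t 3.5 q1 0.42 q6 0.99 pos [0.6272 0.1046 0.1057]
```

In the tool's units: -0.0015 m is -0.03, 0.11 rad / 6.2832 = 0.0175.

Emit:
nudge_tcp(offsets=[[0,-0.03,0,0,0,0],[0,0,0,0,0,0.0175],[0,0,0,0,0,0.0175],[0,0,0,0,0,0.0175],[0,0,0,0,0,0],[0,0,0,0,0,0],[0,0,0,0,0,0]])

```text
t: 4.25
eef_pos: [0.6269, 0.1038, 0.1056]
tool_rot: [0.0, 0.97, -0.244, -0.0]
wrist_force: [-1.5, 0.4, 1.6]
width: 0.0114
gripper_force: 15.0
```

```bash
python3 to.py .626 .1045 .105 -28.3
```

```text
psi -28.2 rz 0.002; after it dxyz [-0.0011 -0.0002  0.0006] t 4.2 q1 0.42 q6 0.66 pos [0.6269 0.1038 0.1056]
```

Emit:
nudge_tcp(offsets=[[0,0,0,0,0,0],[0,0,0,0,0,0],[0,0,0,0,0,0],[0,0,-0.6,0,0,0],[0,0,-0.8,0,0,0],[0,0,-0.8,0,0,0],[0,0,0,0,0,0],[0,0,0,0,0,0],[0,0,0,0,0,0]], finger_gap=0.06)

```text
t: 5.15
eef_pos: [0.6262, 0.1037, 0.2142]
tool_rot: [0.001, 0.97, -0.244, -0.001]
wrist_force: [-0.9, -0.0, 0.2]
width: 0.0595
gripper_force: 0.0
```

```bash
python3 to.py .5637 .0845 .20 -163.5
```

Run:
```python
from h import *
c=cap('wrist'); save(c,'w2.png')
c=cap('top'); save(c,'tur2.png',(150,100,260,205),5.5)
```

```text
psi -28.3 rz 2.360; after it dxyz [ 0.0653 -0.0007  0.0143] t 5.2 q1 0.42 q6 0.66 pos [0.6262 0.1037 0.2142]
```

View pics/w2.png

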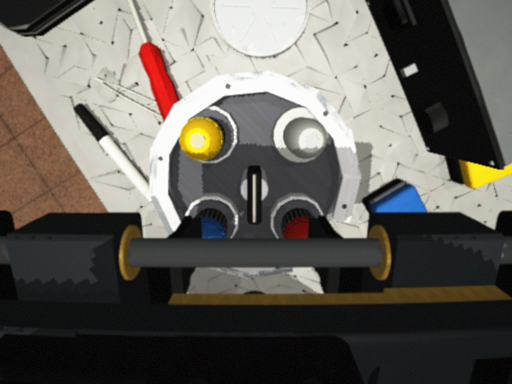

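The wrist view shows the knob upright in the tool frame again, (254,165) to (253,222), with the objectives symmetric about it, so the nosepiece turned with it. Next is to rotate the tool and move over the red objective.

In the tool's units: 0.15 rad / 6.2832 = 0.0239.

Emit:
nudge_tcp(offsets=[[0,0,0,0,0,0.0239],[0,0,0,0,0,0.0239],[0,0,0,0,0,0.0239],[0,0,0,0,0,0.0239],[0,0,0,0,0,0.0239],[0,0,0,0,0,0.0239],[0,0,0,0,0,0.0239],[0,0,0,0,0,0.0239],[0,0,0,0,0,0.0239],[0,0,0,0,0,0.0239]], finger_gap=0.06)

```text
t: 6.25
eef_pos: [0.6266, 0.1037, 0.2141]
tool_rot: [-0.001, -0.54, 0.841, 0.0]
wrist_force: [0.2, 0.2, -0.7]
width: 0.06
gripper_force: 0.0
```

Emit:
nudge_tcp(offsets=[[0,0,0,0,0,0.0239],[0,0,0,0,0,0.0239],[0,0,0,0,0,0.0239],[0,0,0,0,0,0.0239],[0,0,0,0,0,0.0239],[0,0,0,0,0,0.0175],[0.64,0,0,0,0,0],[0.64,0,0,0,0,0],[0,0,0,0,0,0],[0,0,0,0,0,0]])

```text
t: 7.25
eef_pos: [0.5654, 0.0856, 0.2152]
tool_rot: [-0.0, -0.144, 0.99, -0.0]
wrist_force: [0.6, 0.0, -0.7]
width: 0.06
gripper_force: 0.0
```

```bash
python3 to.py .5637 .0852 .083 -163.5
```

Create station.py:
```python
from h import *
C=np.array([.626,.1037])
def st(col,c=None):
    c=c or cap('top'); hsv=cv2.cvtColor(c['img'],cv2.COLOR_RGB2HSV);H=hsv[...,0]
    a,b=dict(red=(170,10),yellow=(20,35),blue=(100,120))[col]
    m=((H>=a)&(H<=b)) if a<b else ((H>=a)|(H<=b)); m=(m&(hsv[...,1]>110)&(hsv[...,2]>50)); m[:,:155]=0;m[:112]=0;m[195:]=0;m[:,243:]=0
    P=np.argwhere(m); print(len(P)); 
    if len(P): p=p2w(c,[P.mean(0)[::-1]],.105)[0,:2]; d=p-C; print(col,p,np.hypot(*d),np.degrees(np.arctan2(d[1],d[0])))
```

Run:
```python
from station import *
c=cap('top'); st('red',c); st('blue',c); st('yellow',c)
c0=np.load('top.npy',allow_pickle=True).item(); st('red',c0); st('blue',c0); st('yellow',c0)
```

```text
psi -163.5 rz 0.000; after it dxyz [0.0017 0.0002 0.1322] t 7.2 q1 0.43 q6 -1.72 pos [0.5654 0.0856 0.2152]
165
red [0.55883015 0.08234165] 0.07048381527634529 -162.3606243679691
0
2
yellow [0.57854994 0.10271933] 0.0474601890051666 -178.81601102166613
180
red [0.56923412 0.06359472] 0.06950394655937081 -144.75866530441502
167
blue [0.58421926 0.15304988] 0.0646609707548525 130.2520179167559
187
yellow [0.67252611 0.13739266] 0.05744452817998398 35.91080444756567
```

In the tool's units: 0.04 m is 0.8, 0.012 m is 0.24.

Emit:
nudge_tcp(offsets=[[0.03,0,0.8,0,0,0],[0,0,0.8,0,0,0],[0,0,0.8,0,0,0],[0,0,0.24,0,0,0],[0,0,0,0,0,0],[0,0,0,0,0,0],[0,0,0,0,0,0]])

```text
t: 8.0
eef_pos: [0.5659, 0.086, 0.0857]
tool_rot: [0.002, -0.144, 0.99, 0.0]
wrist_force: [-0.4, 0.1, -0.0]
width: 0.0601
gripper_force: 0.0
```

```bash
python3 to.py .5637 .0852 .083 -163.5
```

```text
psi -163.5 rz 0.000; after it dxyz [ 0.0024 -0.0001  0.0027] t 8.0 q1 0.43 q6 -1.72 pos [0.5659 0.086  0.0857]
```

Emit:
nudge_tcp(offsets=[[0,0,0,0,0,0],[0,0,0,0,0,0],[0,0,0,0,0,0],[0,0,0,0,0,0],[0,0,0,0,0,0],[0,0,0,0,0,0]], finger_gap=0.0, squeeze=20)

```text
t: 8.6
eef_pos: [0.5644, 0.0855, 0.084]
tool_rot: [0.0, -0.144, 0.99, 0.0]
wrist_force: [-1.5, 1.4, 2.4]
width: 0.0356
gripper_force: 20.0
```

```bash
python3 to.py .5637 .0852 .083 -163.5
```

```text
psi -163.5 rz 0.000; after it dxyz [ 0.0007 -0.0001  0.001 ] t 8.6 q1 0.43 q6 -1.72 pos [0.5644 0.0855 0.084 ]
```

Gripped with very low side force. Next: unscrew 75° (1.31 rad) counter-clockwise and lift.

In the tool's units: -0.131 rad / 6.2832 = -0.0208.

Emit:
nudge_tcp(offsets=[[0,0,0,0,0,-0.0208],[0,0,0,0,0,-0.0208],[0,0,0,0,0,-0.0208],[0,0,0,0,0,-0.0208],[0,0,0,0,0,-0.0208],[0,0,0,0,0,-0.0208],[0,0,0,0,0,-0.0208],[0,0,0,0,0,-0.0208],[0,0,0,0,0,-0.0208],[0,0,0,0,0,-0.0208]])

```text
t: 9.6
eef_pos: [0.5639, 0.085, 0.084]
tool_rot: [0.0, 0.718, -0.696, -0.0]
wrist_force: [-1.3, 1.0, 4.6]
width: 0.0354
gripper_force: 20.0
```

Emit:
nudge_tcp(offsets=[[0,0,0,0,0,0],[0,0,0,0,0,0],[0,0,0,0,0,0],[0,0,-0.2,0,0,0],[0,0,-0.2,0,0,0],[0,0,-0.2,0,0,0]])

```text
t: 10.2
eef_pos: [0.5643, 0.0854, 0.1141]
tool_rot: [0.0, 0.716, -0.698, -0.0]
wrist_force: [-0.1, -0.1, -2.1]
width: 0.0354
gripper_force: 20.0
```

```bash
python3 to.py .5637 .0852 .183 -88.5
```

```text
psi -88.5 rz -0.000; after it dxyz [ 0.0001  0.0006 -0.0689] t 10.2 q1 0.43 q6 -0.41 pos [0.5643 0.0854 0.1141]
```

In the tool's units: -0.04 m is -0.8, -0.03 m is -0.6.

Emit:
nudge_tcp(offsets=[[0,0,-0.6,0,0,0],[0,0,-0.8,0,0,0],[0,0,0,0,0,0],[0,0,0,0,0,0],[0,0,0,0,0,0]])

```text
t: 10.7
eef_pos: [0.5633, 0.0851, 0.1827]
tool_rot: [0.001, 0.716, -0.698, -0.001]
wrist_force: [-0.4, -0.5, -2.0]
width: 0.0352
gripper_force: 20.0
```

```bash
sed -i "s/    hsv=cv2.cvtColor(c\['img'\]/    S=6; hsv=cv2.cvtColor(cv2.resize(c['img'],None,fx=S,fy=S,interpolation=cv2.INTER_CUBIC)/; s/m\[:185\]=0; m\[225:\]=0; m\[:,:236\]=0; m\[:,365:\]=0/m[:S*180]=0; m[S*225:]=0; m[:,:S*232]=0; m[:,S*365:]=0/; s/W=p2w(c,cnt,/W=p2w(c,(cnt+.5)\/S-.5,/; s/\[np.mean(np.argwhere(l==i),0)\[::-1\]\]/[(np.mean(np.argwhere(l==i),0)[::-1]+.5)\/S-.5]/" meas.py
```

Add to meas.py:
```python
def show(c=None):
    c=c or cap('top')
    for n,(m,b,w,h,a) in lids(c).items():
        t=np.radians(a); p=m-(.02+.04+.026)*np.array([np.cos(t),np.sin(t)])
        print(n,'ctr',m.round(4),b.round(4),'%.1f %.1f ang %.1f'%(w,h,a),'place',p.round(4))
```

Run:
```python
from meas import *
show(np.load('top.npy',allow_pickle=True).item()); c=cap('top'); show(c); save(c,'t3.png',None,1.5)
```

```text
red ctr [ 0.514 -0.222] [ 0.5138 -0.2222] 40.5 52.1 ang 6.6 place [ 0.4286 -0.2319]
yellow ctr [ 0.5166 -0.1286] [ 0.5164 -0.1284] 52.3 41.3 ang -6.2 place [ 0.4311 -0.1193]
blue ctr [ 0.5157 -0.0214] [ 0.5155 -0.0214] 39.4 49.7 ang 4.7 place [ 0.43   -0.0284]
red ctr [ 0.514 -0.222] [ 0.5138 -0.2221] 40.4 52.2 ang 6.7 place [ 0.4285 -0.2319]
yellow ctr [ 0.5166 -0.1286] [ 0.5164 -0.1284] 52.3 41.3 ang -6.2 place [ 0.4311 -0.1192]
blue ctr [ 0.5157 -0.0213] [ 0.5156 -0.0214] 39.5 49.8 ang 4.6 place [ 0.43   -0.0281]
```

View pics/t3.png

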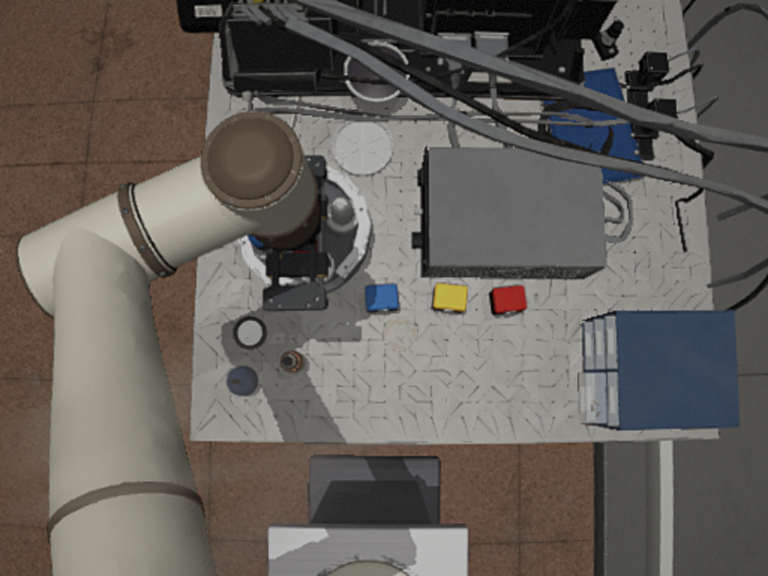

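Red is lifted and the cases are unmoved: blue at (382,298), yellow (450,297), red (508,299). Carrying to the red case.

```bash
python3 to.py .4286 -.2319 .153 -88.5
```

```text
psi -88.5 rz 0.000; after it dxyz [0.3133 0.1428 0.0299] t 10.8 q1 0.43 q6 -0.41 pos [0.5632 0.0851 0.1823]
```

Emit:
nudge_tcp(offsets=[[0.6,-0.24,0,0,0,0],[0.8,-0.34,0,0,0,0],[0.8,-0.34,0,0,0,0],[0.8,-0.34,0,0,0,0],[0.8,-0.34,0,0,0,0],[0.8,-0.34,0,0,0,0],[0.8,-0.34,0,0,0,0],[0.6,-0.2,0,0,0,0],[0,0,0,0,0,0],[0,0,0,0,0,0]])

```text
t: 11.75
eef_pos: [0.6954, -0.2119, 0.181]
tool_rot: [0.001, 0.716, -0.698, -0.002]
wrist_force: [-0.7, -0.2, -0.4]
width: 0.0353
gripper_force: 20.0
```

```bash
python3 to.py .4286 -.2319 .047 -88.5
```

```text
psi -88.6 rz -0.001; after it dxyz [0.0131 0.2667 0.135 ] t 11.8 q1 -0.07 q6 0.10 pos [ 0.6954 -0.2119  0.181 ]
```

The tool went the wrong way because I typed the sign of dy before reading the helper's output. It stayed 8 mm above the controller with no contact force. I'll raise it and bring it back.

Emit:
nudge_tcp(offsets=[[0,0,-0.4,0,0,0],[0,0,-0.4,0,0,0],[0,0.8,0,0,0,0],[0,0.9,0,0,0,0],[0,0.9,0,0,0,0],[0,0.9,0,0,0,0],[0,0.9,0,0,0,0],[0.12,0.6,0,0,0,0],[0.14,0.34,0,0,0,0],[0,0,0,0,0,0]])

```text
t: 12.75
eef_pos: [0.4279, -0.2312, 0.2239]
tool_rot: [-0.0, 0.717, -0.698, 0.0]
wrist_force: [0.7, 0.6, -2.3]
width: 0.0354
gripper_force: 20.0
```

Emit:
nudge_tcp(offsets=[[0,0,0,0,0,0],[0,0,0,0,0,0],[0,0,0,0,0,0]])

```text
t: 13.05
eef_pos: [0.4307, -0.2312, 0.2232]
tool_rot: [0.0, 0.717, -0.697, -0.0]
wrist_force: [0.3, -0.6, -1.8]
width: 0.0355
gripper_force: 20.0
```

```bash
python3 to.py .4286 -.2319 .047 -88.5
```

Run:
```python
from h import *
c=cap('scene'); save(c,'s1.png',None,1.2)
c=cap('wrist'); save(c,'w3.png',None,1)
from meas import *; show()
```

```text
psi -88.4 rz 0.002; after it dxyz [0.0006 0.0021 0.1762] t 13.1 q1 -0.16 q6 0.19 pos [ 0.4307 -0.2312  0.2232]Traceback (most recent call last):
  File "<stdin>", line 4, in <module>
  File "meas.py", line 17, in show
    for n,(m,b,w,h,a) in lids(c).items():
                         ~~~~^^^
  File "meas.py", line 8, in lids
    k,l,s,_=cv2.connectedComponentsWithStats(m); i=1+np.argmax(s[1:,4])
                                                     ~~~~~~~~~^^^^^^^^^
    return _wrapfunc(a, 'argmax', axis=axis, out=out, **kwds)
    return bound(*args, **kwds)
ValueError: attempt to get argmax of an empty sequence
```

View pics/s1.png

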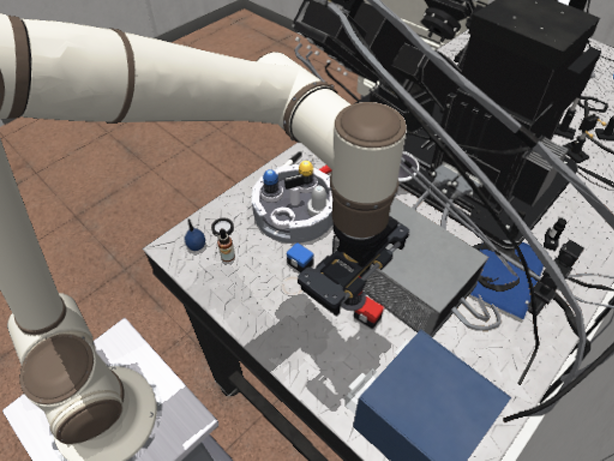

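The scene view shows the gripper with the objective at about (365,260), above the bench in front of the red case (368,311). The blue and yellow objectives are still seated. I'll confirm the red case hasn't moved, then lower.

Run:
```python
from h import *
c=cap('scene'); print(w2p(c,[[.514,-.222,.045]])*1.2)
```

```text
[[368.57925888 305.99398985]]
```

Emit:
nudge_tcp(offsets=[[0,0.03,0.8,0,0,0],[0,0,0.8,0,0,0],[0,0,0.8,0,0,0],[0,0,0.4,0,0,0],[0,0,0.3,0,0,0],[0,0,0,0,0,0],[0,0,0,0,0,0],[0,0,0,0,0,0]])

```text
t: 14.05
eef_pos: [0.4293, -0.2317, 0.0696]
tool_rot: [-0.001, 0.717, -0.697, 0.001]
wrist_force: [1.0, 0.0, -1.9]
width: 0.0352
gripper_force: 20.0
```

```bash
python3 to.py .4286 -.2319 .047 -88.5
```

```text
psi -88.4 rz 0.001; after it dxyz [0.0002 0.0007 0.0226] t 14.1 q1 -0.16 q6 0.19 pos [ 0.4293 -0.2317  0.0696]
```

In the tool's units: 0.006 m is 0.12, 0.005 m is 0.1.

Emit:
nudge_tcp(offsets=[[0,0,0.12,0,0,0],[0,0,0.12,0,0,0],[0,0,0.1,0,0,0],[0,0,0.02,0,0,0],[0,0,0.02,0,0,0],[0,0,0.02,0,0,0],[0,0,0,0,0,0],[0,0,0,0,0,0],[0,0,0,0,0,0]])

```text
t: 14.95
eef_pos: [0.4283, -0.2315, 0.0487]
tool_rot: [-0.0, 0.717, -0.697, 0.0]
wrist_force: [0.1, 0.4, -1.9]
width: 0.0358
gripper_force: 20.0
```

```bash
python3 to.py .4286 -.2319 .047 -88.5
```

```text
psi -88.5 rz 0.001; after it dxyz [ 0.0004 -0.0003  0.0017] t 14.9 q1 -0.16 q6 0.19 pos [ 0.4283 -0.2315  0.0487]
```

In the tool's units: 0.0005 m is 0.01.

Emit:
nudge_tcp(offsets=[[0,0,0.01,0,0,0],[0,0,0.01,0,0,0],[0,0,0.01,0,0,0],[0,0,0,0,0,0],[0,0,0,0,0,0]])

```text
t: 15.45
eef_pos: [0.4284, -0.2315, 0.048]
tool_rot: [-0.0, 0.717, -0.697, 0.0]
wrist_force: [-0.7, 1.4, 7.2]
width: 0.0359
gripper_force: 20.0
```

Emit:
nudge_tcp(offsets=[[0,0,0,0,0,0],[0,0,0,0,0,0],[0,0,0,0,0,0],[0,0,0,0,0,0],[0,0,0,0,0,0],[0,0,-0.6,0,0,0],[0,0,-1,0,0,0],[0,0,-1,0,0,0],[0,0,0,0,0,0],[0,0,0,0,0,0]], finger_gap=0.06)

```text
t: 16.45
eef_pos: [0.4286, -0.2314, 0.1782]
tool_rot: [-0.001, 0.716, -0.698, 0.001]
wrist_force: [-1.1, -0.4, -0.0]
width: 0.0601
gripper_force: 0.0
```

```bash
python3 to.py .626 .1037 .19 -28.3
```

```text
psi -88.5 rz -1.050; after it dxyz [ 0.015  -0.3886 -0.0112] t 16.4 q1 -0.16 q6 0.19 pos [ 0.4286 -0.2314  0.1782]
```

In the tool's units: -0.03 m is -0.6, -0.15 rad / 6.2832 = -0.0239.

Emit:
nudge_tcp(offsets=[[0,0,-0.6,0,0,-0.0239],[0,0,0,0,0,-0.0239],[0,0,0,0,0,-0.0239],[0,0,0,0,0,-0.0239],[0,0,0,0,0,-0.0239],[0,0,0,0,0,-0.0239],[0,0,0,0,0,-0.0239],[0,0,0,0,0,0],[0,0,0,0,0,0]], finger_gap=0.05)

```text
t: 17.35
eef_pos: [0.4275, -0.2313, 0.2056]
tool_rot: [0.0, 0.969, -0.246, -0.001]
wrist_force: [0.6, 0.8, -0.1]
width: 0.0498
gripper_force: 0.0
```

Emit:
nudge_tcp(offsets=[[0.02,-0.6,0,0,0,0],[0.04,-0.8,0,0,0,0],[0.04,-0.9,0,0,0,0],[0.04,-0.9,0,0,0,0],[0.04,-0.9,0,0,0,0],[0.04,-0.9,0,0,0,0],[0.04,-0.9,0,0,0,0],[0.04,-0.9,0,0,0,0],[0,-0.9,0,0,0,0],[0,0,0,0,0,0]])

```text
t: 18.35
eef_pos: [0.6257, 0.1047, 0.2051]
tool_rot: [0.0, 0.97, -0.243, -0.0]
wrist_force: [-0.3, -1.3, -0.4]
width: 0.0499
gripper_force: 0.0
```

Emit:
nudge_tcp(offsets=[[0,0,0,0,0,0],[0,0,0,0,0,0]])

```text
t: 18.55
eef_pos: [0.6232, 0.0997, 0.2064]
tool_rot: [0.0, 0.969, -0.245, -0.001]
wrist_force: [-0.0, -0.7, 0.3]
width: 0.05
gripper_force: 0.0
```

```bash
python3 to.py .626 .1037 .105 -28.3;python3 - <<'E'
from h import *
c=cap('wrist'); save(c,'w4.png')
E
```

```text
psi -28.4 rz -0.001; after it dxyz [ 0.0007 -0.0049  0.1014] t 18.6 q1 0.41 q6 0.66 pos [0.6232 0.0997 0.2064]
```

View pics/w4.png

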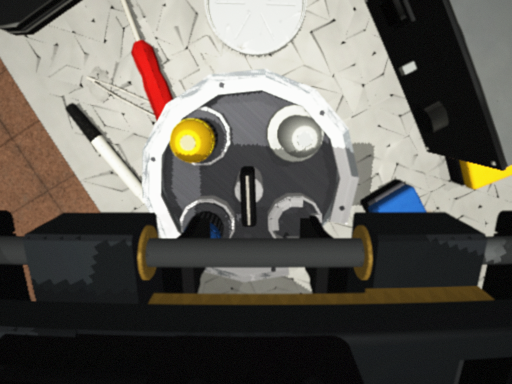

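The wrist view shows the knob still aligned at (248,168) to (247,224), and the red socket at (295,215) empty. Descend, grip and turn the nosepiece 90° counter-clockwise.

In the tool's units: 0.04 m is 0.8, 0.031 m is 0.62.

Emit:
nudge_tcp(offsets=[[0.014,-0.098,0.6,0,0,0],[0,0,0.8,0,0,0],[0,0,0.62,0,0,0],[0,0,0,0,0,0],[0,0,0,0,0,0],[0,0,0,0,0,0],[0,0,0,0,0,0]])

```text
t: 19.3
eef_pos: [0.6281, 0.1046, 0.1085]
tool_rot: [-0.001, 0.97, -0.244, 0.002]
wrist_force: [-0.5, 0.1, 0.6]
width: 0.0503
gripper_force: 0.0
```

Emit:
nudge_tcp(offsets=[[0,0,0,0,0,0],[0,0,0,0,0,0],[0,0,0,0,0,0],[0,0,0,0,0,0],[0,0,0,0,0,0],[0,0,0,0,0,0]], finger_gap=0.0, squeeze=15)

```text
t: 19.9
eef_pos: [0.6265, 0.1041, 0.106]
tool_rot: [0.001, 0.97, -0.244, -0.0]
wrist_force: [-0.3, -1.4, 0.7]
width: 0.0121
gripper_force: 14.9
```

```bash
python3 to.py .626 .1037 .105 61.5
```

```text
psi -28.3 rz -1.567; after it dxyz [-0.0006 -0.0003  0.001 ] t 19.9 q1 0.42 q6 0.66 pos [0.6265 0.1041 0.106 ]
```

In the tool's units: -0.13 rad / 6.2832 = -0.0207.

Emit:
nudge_tcp(offsets=[[0,0,0,0,0,-0.0207],[0,0,0,0,0,-0.0207],[0,0,0,0,0,-0.0207],[0,0,0,0,0,-0.0207],[0,0,0,0,0,-0.0207],[0,0,0,0,0,-0.0207],[0,0,0,0,0,-0.0207],[0,0,0,0,0,-0.0207],[0,0,0,0,0,-0.0207],[0,0,0,0,0,-0.0207]])

```text
t: 20.9
eef_pos: [0.6261, 0.1066, 0.106]
tool_rot: [-0.001, 0.919, 0.395, 0.0]
wrist_force: [-4.1, 8.1, 2.0]
width: 0.012
gripper_force: 15.0
```

Emit:
nudge_tcp(offsets=[[0,0,0,0,0,-0.0207],[0,0,0,0,0,-0.0207],[0,0,0,0,0,0],[0,0,0,0,0,0],[0,0,0,0,0,0],[0,0,0,0,0,0]])

```text
t: 21.5
eef_pos: [0.6256, 0.1069, 0.1059]
tool_rot: [-0.002, 0.861, 0.509, -0.0]
wrist_force: [-4.9, 8.4, 2.7]
width: 0.0117
gripper_force: 15.0
```

```bash
python3 to.py .626 .1037 .105 61.7
```

```text
psi 61.1 rz -0.010; after it dxyz [-0.0026  0.0018  0.0009] t 21.5 q1 0.42 q6 2.22 pos [0.6256 0.1069 0.1059]
```

In the tool's units: -0.01 rad / 6.2832 = -0.0016.

Emit:
nudge_tcp(offsets=[[0,0,0,0,0,-0.0016],[0,0,0,0,0,0],[0,0,0,0,0,0]])

```text
t: 21.8
eef_pos: [0.6256, 0.1069, 0.1059]
tool_rot: [-0.002, 0.859, 0.513, 0.0]
wrist_force: [-4.5, 8.3, 1.9]
width: 0.0118
gripper_force: 15.0
```

Emit:
nudge_tcp(offsets=[[0,0,0,0,0,0],[0,0,0,0,0,0],[0,0,0,0,0,0],[0,0,-0.6,0,0,0],[0,0,-0.8,0,0,0],[0,0,-0.8,0,0,0],[0,0,0,0,0,0],[0,0,0,0,0,0],[0,0,0,0,0,0]], finger_gap=0.06)

```text
t: 22.7
eef_pos: [0.6261, 0.104, 0.2147]
tool_rot: [-0.0, 0.859, 0.512, -0.001]
wrist_force: [-0.6, 0.3, -1.1]
width: 0.0597
gripper_force: 0.0
```

```bash
python3 to.py .5637 .0852 .20 -163.5
```

Run:
```python
from h import *
c=cap('wrist'); save(c,'w5.png')
from scipy.spatial.transform import Rotation
```

```text
psi 61.6 rz 3.929; after it dxyz [ 0.0651 -0.0003  0.0149] t 22.7 q1 0.42 q6 2.23 pos [0.6261 0.104  0.2147]
```

View pics/w5.png

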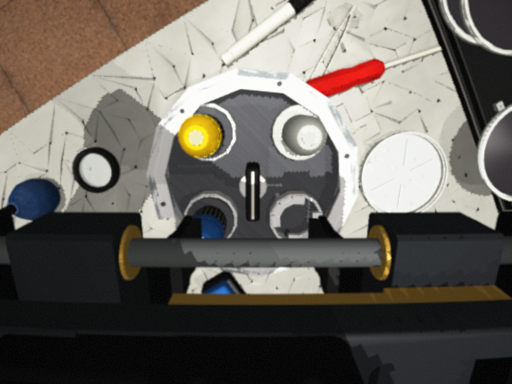

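The wrist view shows the same station layout relative to the tool, with the knob at (253,165) to (253,220). The nosepiece followed the full 90°, so blue is at the front. Rotate the wrist back.

In the tool's units: 0.15 rad / 6.2832 = 0.0239.

Emit:
nudge_tcp(offsets=[[0,0,0,0,0,0.0239],[0,0,0,0,0,0.0239],[0,0,0,0,0,0.0239],[0,0,0,0,0,0.0239],[0,0,0,0,0,0.0239],[0,0,0,0,0,0.0239],[0,0,0,0,0,0.0239],[0,0,0,0,0,0.0239],[0,0,0,0,0,0.0239],[0,0,0,0,0,0.0239]])

```text
t: 23.75
eef_pos: [0.6263, 0.1041, 0.2142]
tool_rot: [0.001, 0.977, -0.213, -0.001]
wrist_force: [0.3, 0.4, -0.4]
width: 0.0598
gripper_force: 0.0
```

Emit:
nudge_tcp(offsets=[[0,0,0,0,0,0.0239],[0,0,0,0,0,0.0239],[0,0,0,0,0,0.0239],[0,0,0,0,0,0.0239],[0,0,0,0,0,0.0239],[0,0,0,0,0,0.0239],[0,0,0,0,0,0.0239],[0,0,0,0,0,0.0239],[0,0,0,0,0,0.0239],[0,0,0,0,0,0.0239]])

```text
t: 24.75
eef_pos: [0.6263, 0.1041, 0.2142]
tool_rot: [-0.002, -0.569, 0.822, 0.0]
wrist_force: [0.2, 0.3, -0.6]
width: 0.06
gripper_force: 0.0
```

Emit:
nudge_tcp(offsets=[[0,0,0,0,0,0.0239],[0,0,0,0,0,0.0239],[0,0,0,0,0,0.0239],[0,0,0,0,0,0.0239],[0,0,0,0,0,0.0239],[0,0,0,0,0,0.0239],[0.64,0,0,0,0,0.0048],[0.64,0,0,0,0,0],[0,0,0,0,0,0],[0,0,0,0,0,0]])

```text
t: 25.75
eef_pos: [0.5653, 0.085, 0.2155]
tool_rot: [-0.001, -0.143, 0.99, -0.0]
wrist_force: [0.7, 0.1, -0.2]
width: 0.0599
gripper_force: 0.0
```

Emit:
nudge_tcp(offsets=[[0,0,0,0,0,0],[0,0,0,0,0,0]])

```text
t: 25.95
eef_pos: [0.5664, 0.0856, 0.2155]
tool_rot: [-0.0, -0.143, 0.99, -0.0]
wrist_force: [0.7, 0.5, -0.9]
width: 0.0601
gripper_force: 0.0
```

```bash
python3 to.py .5637 .0855 .082 -163.5
```

Run:
```python
from station import *
c=cap('top'); st('blue',c);
```

```text
psi -163.5 rz -0.000; after it dxyz [0.0025 0.0007 0.1335] t 25.9 q1 0.43 q6 -1.72 pos [0.5664 0.0856 0.2155]
157
blue [0.55970523 0.08227438] 0.06967103731711485 -162.08982966503686
```

Units first: shifts go in shares of 50 mm and turns go in shares of 2 pi rad. So 0.04 m is 0.8, 0.012 m is 0.24.

Emit:
nudge_tcp(offsets=[[0.04,0,0.8,0,0,0],[0,0,0.8,0,0,0],[0,0,0.8,0,0,0],[0,0,0.24,0,0,0],[0,0,0,0,0,0],[0,0,0,0,0,0],[0,0,0,0,0,0]])

```text
t: 26.7
eef_pos: [0.5655, 0.0854, 0.0863]
tool_rot: [0.002, -0.144, 0.99, 0.0]
wrist_force: [-0.0, 0.1, 0.5]
width: 0.0602
gripper_force: 0.0
```

Emit:
nudge_tcp(offsets=[[0,0,0,0,0,0],[0,0,0,0,0,0],[0,0,0,0,0,0],[0,0,0,0,0,0],[0,0,0,0,0,0],[0,0,0,0,0,0]], finger_gap=0.0, squeeze=20)

```text
t: 27.3
eef_pos: [0.564, 0.085, 0.0845]
tool_rot: [0.0, -0.144, 0.99, 0.0]
wrist_force: [-1.3, 0.2, 3.4]
width: 0.0352
gripper_force: 20.0
```

```bash
python3 to.py .5637 .0852 .083 -163.5
```

```text
psi -163.5 rz 0.000; after it dxyz [0.0003 0.0003 0.0015] t 27.3 q1 0.43 q6 -1.72 pos [0.564  0.085  0.0845]
```

In the tool's units: -0.131 rad / 6.2832 = -0.0208.

Emit:
nudge_tcp(offsets=[[0,0,0,0,0,-0.0208],[0,0,0,0,0,-0.0208],[0,0,0,0,0,-0.0208],[0,0,0,0,0,-0.0208],[0,0,0,0,0,-0.0208],[0,0,0,0,0,-0.0208],[0,0,0,0,0,-0.0208],[0,0,0,0,0,-0.0208],[0,0,0,0,0,-0.0208],[0,0,0,0,0,-0.0208]])

```text
t: 28.3
eef_pos: [0.5639, 0.0847, 0.0845]
tool_rot: [0.0, 0.718, -0.696, 0.0]
wrist_force: [-1.4, -0.7, 3.3]
width: 0.0355
gripper_force: 20.0
```

Emit:
nudge_tcp(offsets=[[0,0,0,0,0,0],[0,0,0,0,0,0],[0,0,0,0,0,0],[0,0,-0.2,0,0,0],[0,0,-0.2,0,0,0],[0,0,-0.2,0,0,0],[0,0,-0.6,0,0,0],[0,0,-0.8,0,0,0],[0,0,0,0,0,0],[0,0,0,0,0,0]])

```text
t: 29.3
eef_pos: [0.564, 0.0851, 0.1855]
tool_rot: [-0.001, 0.716, -0.698, 0.0]
wrist_force: [-0.6, 0.3, -2.5]
width: 0.0356
gripper_force: 20.0
```

Run:
```python
from meas import *
show()
```

```bash
python3 to.py .43 -.0282 .183 -88.5
```

```text
red ctr [ 0.514 -0.222] [ 0.5138 -0.2221] 40.4 52.2 ang 6.7 place [ 0.4285 -0.2319]
yellow ctr [ 0.5166 -0.1286] [ 0.5164 -0.1283] 52.4 41.3 ang -6.3 place [ 0.4311 -0.1191]
blue ctr [ 0.5157 -0.0213] [ 0.5155 -0.0214] 39.4 49.8 ang 4.7 place [ 0.43   -0.0283]
psi -88.5 rz 0.000; after it dxyz [0.1094 0.1361 0.001 ] t 29.4 q1 0.43 q6 -0.41 pos [0.5632 0.0847 0.184 ]
```

In the tool's units: 0.0371 m is 0.742, 0.037 m is 0.74.

Emit:
nudge_tcp(offsets=[[0.4,0.5,0,0,0,0],[0.6,0.74,0,0,0,0],[0.6,0.74,0,0,0,0],[0.588,0.742,0,0,0,0],[0,0,0.4,0,0,0],[0,0,0.6,0,0,0],[0,0,0.6,0,0,0],[0,0,0.4,0,0,0],[0,0,0.2,0,0,0],[0,0,0,0,0,0]])

```text
t: 30.35
eef_pos: [0.4293, -0.0287, 0.0724]
tool_rot: [0.002, 0.716, -0.698, -0.001]
wrist_force: [-0.2, 0.5, -1.1]
width: 0.0355
gripper_force: 20.0
```

Emit:
nudge_tcp(offsets=[[0,0,0,0,0,0],[0,0,0,0,0,0],[0,0,0,0,0,0]])

```text
t: 30.65
eef_pos: [0.4314, -0.028, 0.0749]
tool_rot: [-0.001, 0.717, -0.697, 0.001]
wrist_force: [0.0, -0.5, -1.4]
width: 0.0359
gripper_force: 20.0
```

```bash
python3 to.py .43 -.0282 .0475 -88.5
```

```text
psi -88.4 rz 0.001; after it dxyz [0.0001 0.0015 0.0274] t 30.6 q1 0.31 q6 -0.29 pos [ 0.4314 -0.028   0.0749]
```

In the tool's units: 0.01 m is 0.2, 0.009 m is 0.18.

Emit:
nudge_tcp(offsets=[[0,0.02,0.2,0,0,0],[0,0,0.18,0,0,0],[0,0,0.1,0,0,0],[0,0,0.02,0,0,0],[0,0,0.02,0,0,0],[0,0,0,0,0,0],[0,0,0,0,0,0],[0,0,0,0,0,0]])

```text
t: 31.45
eef_pos: [0.4295, -0.0284, 0.0484]
tool_rot: [0.0, 0.717, -0.697, -0.0]
wrist_force: [-2.5, 0.3, 4.1]
width: 0.0356
gripper_force: 20.0
```

Emit:
nudge_tcp(offsets=[[0,0,0.01,0,0,0],[0,0,0.01,0,0,0],[0,0,0,0,0,0],[0,0,0,0,0,0]])

```text
t: 31.85
eef_pos: [0.4296, -0.0284, 0.0484]
tool_rot: [0.0, 0.717, -0.697, 0.0]
wrist_force: [-5.6, 0.2, 15.5]
width: 0.0355
gripper_force: 20.0
```

```bash
python3 to.py .43 -.0282 .0475 -88.5
```

```text
psi -88.4 rz 0.001; after it dxyz [-0.0002 -0.0004  0.0009] t 31.9 q1 0.31 q6 -0.29 pos [ 0.4296 -0.0284  0.0484]
```

In the tool's units: -0.0007 m is -0.014.

Emit:
nudge_tcp(offsets=[[0,0,-0.014,0,0,0],[0,0,0,0,0,0],[0,0,0,0,0,0]])

```text
t: 32.15
eef_pos: [0.4296, -0.0284, 0.0484]
tool_rot: [0.0, 0.717, -0.697, 0.0]
wrist_force: [-3.0, 0.2, 9.1]
width: 0.0355
gripper_force: 20.0
```

Emit:
nudge_tcp(offsets=[[0,0,0,0,0,0],[0,0,0,0,0,0],[0,0,0,0,0,0],[0,0,0,0,0,0],[0,0,0,0,0,0],[0,0,-0.6,0,0,0],[0,0,-1,0,0,0],[0,0,-1,0,0,0],[0,0,0,0,0,0],[0,0,0,0,0,0]], finger_gap=0.06)

```text
t: 33.15
eef_pos: [0.4301, -0.028, 0.1789]
tool_rot: [-0.002, 0.716, -0.698, 0.001]
wrist_force: [-1.1, -0.2, -0.3]
width: 0.0597
gripper_force: 0.0
```

```bash
python3 to.py .626 .1037 .19 -118.3
```

```text
psi -88.5 rz 0.521; after it dxyz [-0.2089 -0.11   -0.0103] t 33.1 q1 0.31 q6 -0.29 pos [ 0.4301 -0.028   0.1789]
```

In the tool's units: -0.035 m is -0.7, -0.03 m is -0.6, 0.131 rad / 6.2832 = 0.0208.

Emit:
nudge_tcp(offsets=[[0,0,-0.6,0,0,0.0207],[0,0,0,0,0,0.0207],[0,0,0,0,0,0.0207],[0,0,0,0,0,0.0208],[0,0,0,0,0,0],[-0.7,-0.36,0,0,0,0],[-0.7,-0.36,0,0,0,0],[-0.7,-0.36,0,0,0,0],[-0.7,-0.36,0,0,0,0],[-0.7,-0.36,0,0,0,0]], finger_gap=0.05)

```text
t: 34.15
eef_pos: [0.5926, 0.0839, 0.2059]
tool_rot: [-0.002, -0.514, 0.858, 0.0]
wrist_force: [0.3, -0.6, 0.3]
width: 0.0498
gripper_force: 0.0
```

Emit:
nudge_tcp(offsets=[[-0.68,-0.4,0,0,0,0],[0,0,0,0,0,0],[0,0,0,0,0,0],[0,0,0,0,0,0]])

```text
t: 34.55
eef_pos: [0.6246, 0.103, 0.2067]
tool_rot: [-0.001, -0.513, 0.858, 0.0]
wrist_force: [-0.4, -0.3, -0.1]
width: 0.0499
gripper_force: 0.0
```

```bash
python3 to.py .626 .1037 .105 -118.3
```

```text
psi -118.2 rz 0.001; after it dxyz [-0.0015 -0.0011  0.1017] t 34.5 q1 0.42 q6 -0.91 pos [0.6246 0.103  0.2067]
```

In the tool's units: 0.04 m is 0.8, 0.031 m is 0.62.

Emit:
nudge_tcp(offsets=[[-0.03,-0.02,0.6,0,0,0],[0,0,0.8,0,0,0],[0,0,0.62,0,0,0],[0,0,0,0,0,0],[0,0,0,0,0,0],[0,0,0,0,0,0],[0,0,0,0,0,0]])

```text
t: 35.25
eef_pos: [0.6284, 0.1047, 0.1093]
tool_rot: [0.002, -0.513, 0.858, -0.0]
wrist_force: [0.5, 0.6, 0.2]
width: 0.0501
gripper_force: 0.0
```

Emit:
nudge_tcp(offsets=[[0,0,0,0,0,0],[0,0,0,0,0,0],[0,0,0,0,0,0],[0,0,0,0,0,0],[0,0,0,0,0,0],[0,0,0,0,0,0]], finger_gap=0.0, squeeze=15)

```text
t: 35.85
eef_pos: [0.6249, 0.1056, 0.1066]
tool_rot: [-0.002, -0.513, 0.859, 0.002]
wrist_force: [-6.4, 4.1, 5.0]
width: 0.012
gripper_force: 14.8
```

```bash
python3 to.py .626 .1037 .105 -28.3
```

```text
psi -118.3 rz -1.571; after it dxyz [0.0019 0.0012 0.0016] t 35.9 q1 0.42 q6 -0.91 pos [0.6249 0.1056 0.1066]
```

In the tool's units: -0.131 rad / 6.2832 = -0.0208.

Emit:
nudge_tcp(offsets=[[0,0,0,0,0,-0.0208],[0,0,0,0,0,-0.0208],[0,0,0,0,0,-0.0208],[0,0,0,0,0,-0.0208],[0,0,0,0,0,-0.0208],[0,0,0,0,0,-0.0208],[0,0,0,0,0,-0.0208],[0,0,0,0,0,-0.0208],[0,0,0,0,0,-0.0208],[0,0,0,0,0,-0.0208]])

```text
t: 36.85
eef_pos: [0.624, 0.1056, 0.1066]
tool_rot: [0.001, 0.931, -0.366, -0.003]
wrist_force: [-8.4, 4.8, 5.9]
width: 0.0118
gripper_force: 15.0
```

Emit:
nudge_tcp(offsets=[[0,0,0,0,0,-0.0208],[0,0,0,0,0,-0.0213],[0,0,0,0,0,0],[0,0,0,0,0,0],[0,0,0,0,0,0],[0,0,0,0,0,0]])

```text
t: 37.45
eef_pos: [0.6239, 0.1054, 0.1066]
tool_rot: [0.001, 0.97, -0.242, -0.003]
wrist_force: [-9.0, 5.1, 6.4]
width: 0.0121
gripper_force: 15.0
```

```bash
python3 to.py .626 .1037 .105 -28.3
```

```text
psi -28.0 rz 0.004; after it dxyz [0.0026 0.0005 0.0016] t 37.5 q1 0.42 q6 0.66 pos [0.6239 0.1054 0.1066]
```

Emit:
nudge_tcp(offsets=[[0,0,0,0,0,0],[0,0,0,0,0,0],[0,0,0,0,0,0],[0,0,-0.6,0,0,0],[0,0,-0.8,0,0,0],[0,0,-0.8,0,0,0],[0,0,0,0,0,0],[0,0,0,0,0,0],[0,0,0,0,0,0]], finger_gap=0.06)

```text
t: 38.35
eef_pos: [0.6266, 0.1041, 0.2154]
tool_rot: [0.001, 0.97, -0.243, -0.001]
wrist_force: [-0.6, -0.4, -1.1]
width: 0.0595
gripper_force: 0.0
```

```bash
python3 to.py .5637 .0852 .20 -163.5
```

```text
psi -28.1 rz 2.363; after it dxyz [ 0.0656 -0.0002  0.0155] t 38.4 q1 0.42 q6 0.66 pos [0.6266 0.1041 0.2154]
```

In the tool's units: 0.15 rad / 6.2832 = 0.0239.

Emit:
nudge_tcp(offsets=[[0,0,0,0,0,0.0239],[0,0,0,0,0,0.0239],[0,0,0,0,0,0.0239],[0,0,0,0,0,0.0239],[0,0,0,0,0,0.0239],[0,0,0,0,0,0.0239],[0,0,0,0,0,0.0239],[0,0,0,0,0,0.0239],[0,0,0,0,0,0.0239],[0,0,0,0,0,0.0239]], finger_gap=0.06)

```text
t: 39.35
eef_pos: [0.6266, 0.1041, 0.2146]
tool_rot: [-0.002, -0.542, 0.84, 0.0]
wrist_force: [-0.0, 0.7, -0.4]
width: 0.0598
gripper_force: 0.0
```

Emit:
nudge_tcp(offsets=[[0,0,0,0,0,0.0239],[0,0,0,0,0,0.0239],[0,0,0,0,0,0.0239],[0,0,0,0,0,0.0239],[0,0,0,0,0,0.0239],[0,0,0,0,0,0.018],[0.66,0,0,0,0,0],[0.66,0,0,0,0,0],[0,0,0,0,0,0],[0,0,0,0,0,0]])

```text
t: 40.35
eef_pos: [0.5634, 0.0853, 0.2159]
tool_rot: [-0.001, -0.144, 0.99, -0.0]
wrist_force: [-0.1, 0.5, 0.5]
width: 0.0599
gripper_force: 0.0
```

Emit:
nudge_tcp(offsets=[[0,0,0,0,0,0],[0,0,0,0,0,0]])

```text
t: 40.55
eef_pos: [0.5647, 0.0858, 0.2161]
tool_rot: [-0.0, -0.144, 0.99, -0.0]
wrist_force: [-0.9, -0.7, 0.2]
width: 0.0598
gripper_force: 0.0
```

```bash
python3 to.py .5637 .0852 .083 -163.5
```

Run:
```python
from station import *
c=cap('top'); st('yellow',c); save(c,'t5.png',None,1.5)
```

```text
psi -163.5 rz 0.001; after it dxyz [ 0.001  -0.0003  0.1331] t 40.5 q1 0.43 q6 -1.72 pos [0.5647 0.0858 0.2161]
181
yellow [0.55872197 0.08186608] 0.07073226117423162 -162.02006024898526
```

View pics/t5.png

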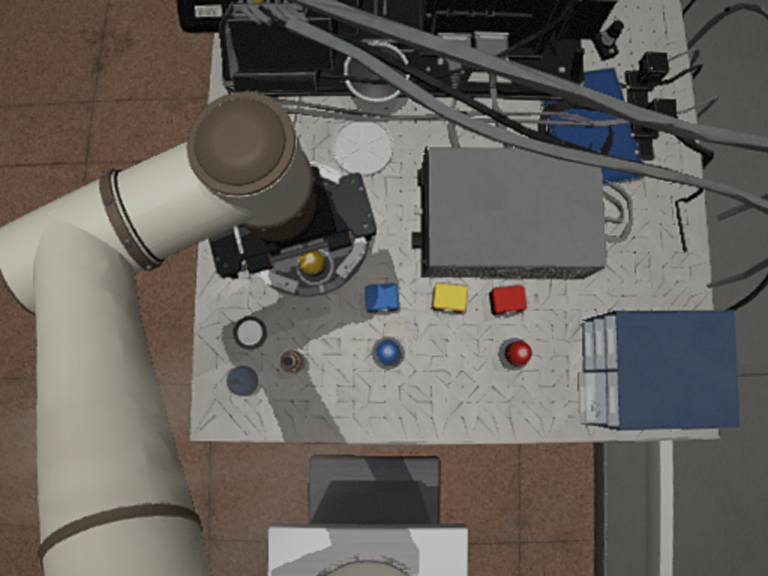

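Yellow stands at the front mark (312,263). Blue (388,352) and red (518,352) stand upright in front of their cases. Now grip yellow.

In the tool's units: 0.04 m is 0.8, 0.012 m is 0.24.

Emit:
nudge_tcp(offsets=[[0.02,0,0.8,0,0,0],[0,0,0.8,0,0,0],[0,0,0.8,0,0,0],[0,0,0.24,0,0,0],[0,0,0,0,0,0],[0,0,0,0,0,0],[0,0,0,0,0,0]])

```text
t: 41.3
eef_pos: [0.5647, 0.0859, 0.087]
tool_rot: [0.002, -0.144, 0.99, 0.0]
wrist_force: [-0.3, -0.3, 0.1]
width: 0.06
gripper_force: 0.0
```

Emit:
nudge_tcp(offsets=[[0,0,0,0,0,0],[0,0,0,0,0,0],[0,0,0,0,0,0],[0,0,0,0,0,0],[0,0,0,0,0,0],[0,0,0,0,0,0]], finger_gap=0.0, squeeze=20)

```text
t: 41.9
eef_pos: [0.5632, 0.0854, 0.0851]
tool_rot: [0.0, -0.144, 0.99, 0.0]
wrist_force: [-1.1, 0.2, 3.1]
width: 0.0356
gripper_force: 20.0
```

```bash
python3 to.py .5637 .0852 .083 -163.5
```

```text
psi -163.4 rz 0.001; after it dxyz [-0.0004 -0.0004  0.0021] t 41.9 q1 0.43 q6 -1.72 pos [0.5632 0.0854 0.0851]
```

In the tool's units: -0.131 rad / 6.2832 = -0.0208.

Emit:
nudge_tcp(offsets=[[0,0,0,0,0,-0.0208],[0,0,0,0,0,-0.0208],[0,0,0,0,0,-0.0208],[0,0,0,0,0,-0.0208],[0,0,0,0,0,-0.0208],[0,0,0,0,0,-0.0208],[0,0,0,0,0,-0.0208],[0,0,0,0,0,-0.0208],[0,0,0,0,0,-0.0208],[0,0,0,0,0,-0.0208]])

```text
t: 42.9
eef_pos: [0.5634, 0.0856, 0.0851]
tool_rot: [-0.0, 0.719, -0.695, 0.0]
wrist_force: [0.2, 0.5, 2.1]
width: 0.0354
gripper_force: 20.0
```

Emit:
nudge_tcp(offsets=[[0,0,0,0,0,0],[0,0,0,0,0,0],[0,0,0,0,0,0],[0,0,-0.2,0,0,0],[0,0,-0.2,0,0,0],[0,0,-0.2,0,0,0],[0,0,-0.6,0,0,0],[0,0,-1,0,0,0],[0,0,0,0,0,0],[0,0,0,0,0,0]])

```text
t: 43.9
eef_pos: [0.5634, 0.0856, 0.1967]
tool_rot: [-0.002, 0.717, -0.697, 0.0]
wrist_force: [-0.3, -0.5, -1.6]
width: 0.0356
gripper_force: 20.0
```

Run:
```python
from meas import *
show()
```

```bash
python3 to.py .4311 -.1192 .19 -88.5
```

```text
red ctr [ 0.514  -0.2219] [ 0.5138 -0.2221] 40.4 52.2 ang 6.7 place [ 0.4285 -0.2319]
yellow ctr [ 0.5165 -0.1286] [ 0.5163 -0.1283] 52.3 41.3 ang -6.1 place [ 0.431  -0.1194]
blue ctr [ 0.5157 -0.0213] [ 0.5156 -0.0214] 39.5 49.8 ang 4.3 place [ 0.43   -0.0277]
psi -88.4 rz 0.001; after it dxyz [0.201  0.1366 0.0048] t 44.0 q1 0.43 q6 -0.41 pos [0.5624 0.0853 0.1949]
```

In the tool's units: 0.04 m is 0.8, 0.036 m is 0.72.

Emit:
nudge_tcp(offsets=[[0.5,0.4,0,0,0,0],[0.7,0.5,0,0,0,0],[0.7,0.5,0,0,0,0],[0.7,0.5,0,0,0,0],[0.7,0.44,0,0,0,0],[0.72,0.392,0,0,0,0],[0,0,0.6,0,0,0],[0,0,0.8,0,0,0],[0,0,0.8,0,0,0],[0,0,0.2,0,0,0]])

```text
t: 44.95
eef_pos: [0.4275, -0.1198, 0.0704]
tool_rot: [0.004, 0.716, -0.698, -0.004]
wrist_force: [-0.8, 0.3, -1.3]
width: 0.0355
gripper_force: 20.0
```

Emit:
nudge_tcp(offsets=[[0,0,0,0,0,0],[0,0,0,0,0,0],[0,0,0,0,0,0],[0,0,0,0,0,0]])

```text
t: 45.35
eef_pos: [0.4332, -0.1192, 0.0762]
tool_rot: [-0.001, 0.717, -0.697, 0.001]
wrist_force: [0.2, -0.6, -0.5]
width: 0.0358
gripper_force: 20.0
```

```bash
python3 to.py .4311 -.1192 .049 -88.5
```

```text
psi -88.4 rz 0.002; after it dxyz [-0.0001  0.0022  0.0272] t 45.4 q1 0.10 q6 -0.07 pos [ 0.4332 -0.1192  0.0762]
```

In the tool's units: 0.01 m is 0.2, 0.009 m is 0.18.

Emit:
nudge_tcp(offsets=[[0,0.036,0.2,0,0,0],[0,0,0.18,0,0,0],[0,0,0.08,0,0,0],[0,0,0.02,0,0,0],[0,0,0.02,0,0,0],[0,0,0,0,0,0],[0,0,0,0,0,0],[0,0,0,0,0,0]])

```text
t: 46.15
eef_pos: [0.4305, -0.1195, 0.0499]
tool_rot: [-0.0, 0.717, -0.697, 0.0]
wrist_force: [0.6, -0.3, -1.6]
width: 0.0356
gripper_force: 20.0
```

```bash
python3 to.py .4311 -.1192 .049 -88.5
```

```text
psi -88.4 rz 0.002; after it dxyz [-0.0003 -0.0006  0.0009] t 46.1 q1 0.10 q6 -0.07 pos [ 0.4305 -0.1195  0.0499]
```

In the tool's units: 0.0005 m is 0.01, 0.0004 m is 0.008.

Emit:
nudge_tcp(offsets=[[0,0,0.01,0,0,0],[0,0,0.008,0,0,0],[0,0,0,0,0,0],[0,0,0,0,0,0]])

```text
t: 46.55
eef_pos: [0.4305, -0.1195, 0.0491]
tool_rot: [-0.0, 0.717, -0.697, 0.0]
wrist_force: [-0.8, 0.1, 2.9]
width: 0.0353
gripper_force: 20.0
```

Emit:
nudge_tcp(offsets=[[0,0,0.006,0,0,0],[0,0,0,0,0,0],[0,0,0,0,0,0]])

```text
t: 46.85
eef_pos: [0.4305, -0.1195, 0.0491]
tool_rot: [-0.0, 0.717, -0.697, 0.0]
wrist_force: [-2.0, 0.4, 5.3]
width: 0.0353
gripper_force: 20.0
```

Emit:
nudge_tcp(offsets=[[0,0,0,0,0,0],[0,0,0,0,0,0],[0,0,0,0,0,0],[0,0,0,0,0,0],[0,0,0,0,0,0],[0,0,-0.6,0,0,0],[0,0,-1,0,0,0],[0,0,-1,0,0,0],[0,0,0,0,0,0],[0,0,0,0,0,0]], finger_gap=0.06)

```text
t: 47.85
eef_pos: [0.4307, -0.1193, 0.1796]
tool_rot: [-0.001, 0.717, -0.697, 0.001]
wrist_force: [0.1, -0.0, -1.5]
width: 0.0599
gripper_force: 0.0
```

```bash
python3 to.py .626 .1037 .21 -28.3
```

```text
psi -88.4 rz -1.049; after it dxyz [ 0.0663 -0.289  -0.0296] t 47.9 q1 0.10 q6 -0.07 pos [ 0.4307 -0.1193  0.1796]
```

In the tool's units: -0.045 m is -0.9, -0.035 m is -0.7, -0.15 rad / 6.2832 = -0.0239.

Emit:
nudge_tcp(offsets=[[0,0,-0.6,0,0,-0.0239],[0,0,0,0,0,-0.0239],[0,0,0,0,0,-0.0239],[0,0,0,0,0,-0.0239],[0,0,0,0,0,-0.0239],[0,0,0,0,0,-0.0239],[0,0,0,0,0,-0.0237],[0.18,-0.7,0,0,0,0],[0.2,-0.9,0,0,0,0],[0.2,-0.9,0,0,0,0]], finger_gap=0.05)

```text
t: 48.85
eef_pos: [0.5148, -0.0224, 0.2065]
tool_rot: [0.001, 0.97, -0.245, -0.002]
wrist_force: [0.4, -1.3, 0.4]
width: 0.05
gripper_force: 0.0
```

Emit:
nudge_tcp(offsets=[[0.2,-0.9,0,0,0,0],[0.2,-0.9,0,0,0,0],[0.2,-0.9,0,0,0,0],[0.14,-0.58,0,0,0,0],[0,0,0,0,0,0],[0,0,0,0,0,0],[0,0,0,0,0,0]])

```text
t: 49.55
eef_pos: [0.6243, 0.1029, 0.2071]
tool_rot: [0.001, 0.97, -0.245, -0.001]
wrist_force: [-0.3, -0.5, 0.5]
width: 0.0502
gripper_force: 0.0
```

```bash
python3 to.py .626 .1037 .105 -28.3
```

```text
psi -28.3 rz -0.000; after it dxyz [ 0.0014 -0.0018  0.1021] t 49.5 q1 0.42 q6 0.66 pos [0.6243 0.1029 0.2071]
```

In the tool's units: 0.04 m is 0.8, 0.031 m is 0.62.

Emit:
nudge_tcp(offsets=[[0.01,-0.03,0.6,0,0,0],[0,0,0.8,0,0,0],[0,0,0.62,0,0,0],[0,0,0,0,0,0],[0,0,0,0,0,0],[0,0,0,0,0,0],[0,0,0,0,0,0]])

```text
t: 50.25
eef_pos: [0.6277, 0.1051, 0.11]
tool_rot: [-0.001, 0.97, -0.244, 0.002]
wrist_force: [-0.6, -0.4, 1.2]
width: 0.0502
gripper_force: 0.0
```

Emit:
nudge_tcp(offsets=[[0,0,0,0,0,0],[0,0,0,0,0,0],[0,0,0,0,0,0],[0,0,0,0,0,0],[0,0,0,0,0,0],[0,0,0,0,0,0]], finger_gap=0.0, squeeze=15)

```text
t: 50.85
eef_pos: [0.6262, 0.1042, 0.1074]
tool_rot: [0.001, 0.97, -0.244, -0.0]
wrist_force: [-1.4, -1.2, 2.1]
width: 0.0119
gripper_force: 14.9
```

```bash
python3 to.py .626 .1037 .105 61.7
```

```text
psi -28.3 rz -1.570; after it dxyz [-0.0006  0.0001  0.0024] t 50.9 q1 0.42 q6 0.66 pos [0.6262 0.1042 0.1074]
```

In the tool's units: -0.131 rad / 6.2832 = -0.0208.

Emit:
nudge_tcp(offsets=[[0,0,0,0,0,-0.0208],[0,0,0,0,0,-0.0208],[0,0,0,0,0,-0.0208],[0,0,0,0,0,-0.0208],[0,0,0,0,0,-0.0208],[0,0,0,0,0,-0.0208],[0,0,0,0,0,-0.0208],[0,0,0,0,0,-0.0208],[0,0,0,0,0,-0.0208],[0,0,0,0,0,-0.0208]])

```text
t: 51.85
eef_pos: [0.6258, 0.1063, 0.1074]
tool_rot: [-0.001, 0.917, 0.399, -0.0]
wrist_force: [-2.8, 5.3, 1.5]
width: 0.0117
gripper_force: 15.0
```

Emit:
nudge_tcp(offsets=[[0,0,0,0,0,-0.0208],[0,0,0,0,0,-0.0213],[0,0,0,0,0,0],[0,0,0,0,0,0],[0,0,0,0,0,0],[0,0,0,0,0,0]])

```text
t: 52.45
eef_pos: [0.6254, 0.1066, 0.1074]
tool_rot: [-0.001, 0.857, 0.515, -0.0]
wrist_force: [-4.3, 5.3, 2.3]
width: 0.012
gripper_force: 15.0
```

```bash
python3 to.py .626 .1037 .105 61.7
```

```text
psi 62.0 rz 0.005; after it dxyz [-0.0023  0.0019  0.0024] t 52.5 q1 0.42 q6 2.23 pos [0.6254 0.1066 0.1074]
```

Good. Release, rise, and move the arm clear to the start side so the top camera can check everything.

In the tool's units: -0.05 m is -1, -0.03 m is -0.6.

Emit:
nudge_tcp(offsets=[[0,0,0,0,0,0],[0,0,0,0,0,0],[0,0,0,0,0,0],[0,0,0,0,0,0],[0,0,-0.6,0,0,0],[0,0,-1,0,0,0],[0,0,-1,0,0,0],[0,0,0,0,0,0]], finger_gap=0.06)

```text
t: 53.25
eef_pos: [0.6307, 0.1053, 0.2468]
tool_rot: [0.003, 0.857, 0.515, 0.008]
wrist_force: [0.6, 0.6, 1.5]
width: 0.0587
gripper_force: 0.0
```

```bash
python3 to.py .35 .50 .24 0
```

```text
psi 62.0 rz 1.082; after it dxyz [-0.2809 -0.3947  0.0036] t 53.2 q1 0.42 q6 2.23 pos [0.6307 0.1053 0.2468]
```

In the tool's units: -0.04 m is -0.8, -0.03 m is -0.6, 0.15 rad / 6.2832 = 0.0239.

Emit:
nudge_tcp(offsets=[[0,0,0,0,0,0.0239],[0,0,0,0,0,0.0239],[0,0,0,0,0,0.0239],[0,0,0,0,0,0.0239],[0,0,0,0,0,0.0239],[0,0,0,0,0,0.0239],[0,0,0,0,0,0.0239],[0,0,0,0,0,0.0048],[-0.4,-0.6,0,0,0,0],[-0.5,-0.8,0,0,0,0]])

```text
t: 54.25
eef_pos: [0.5817, 0.174, 0.237]
tool_rot: [0.0, 1.0, -0.0, -0.0]
wrist_force: [1.5, 1.1, -1.0]
width: 0.0599
gripper_force: 0.0
```

Emit:
nudge_tcp(offsets=[[-0.5,-0.8,0,0,0,0],[-0.5,-0.8,0,0,0,0],[-0.6,-0.8,0,0,0,0],[-0.6,-0.8,0,0,0,0],[-0.6,-0.8,0,0,0,0],[-0.6,-0.8,0,0,0,0],[-0.6,-0.8,0,0,0,0],[-0.6,-0.8,0,0,0,0],[0,0,0,0,0,0],[0,0,0,0,0,0]])

```text
t: 55.25
eef_pos: [0.3502, 0.4953, 0.2371]
tool_rot: [0.0, 1.0, 0.003, -0.0]
wrist_force: [0.2, 0.5, -0.2]
width: 0.0605
gripper_force: 0.0
```

Create fin.py:
```python
from meas import *
c=cap('top'); show(c); np.save('end.npy',c,allow_pickle=True); save(c,'end.png',(140,100,380,270),3.3)
```

```bash
python3 fin.py; python3 to.py .35 .50 .24 0
```

```text
red ctr [ 0.514 -0.222] [ 0.5138 -0.2222] 40.5 52.0 ang 6.7 place [ 0.4286 -0.232 ]
yellow ctr [ 0.5166 -0.1286] [ 0.5164 -0.1284] 52.2 41.3 ang -6.3 place [ 0.4311 -0.1191]
blue ctr [ 0.5157 -0.0213] [ 0.5155 -0.0214] 39.4 49.7 ang 4.6 place [ 0.43   -0.0282]
psi 0.2 rz 0.003; after it dxyz [-0.0009 -0.0056 -0.0028] t 55.3 q1 1.22 q6 0.35 pos [0.3509 0.4944 0.2372]
```

View pics/end.png

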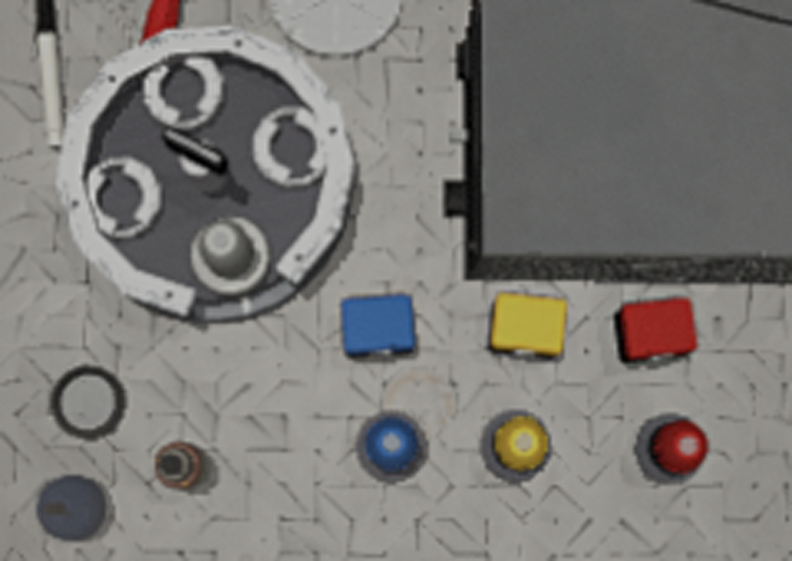

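The final top view shows all three objectives standing in front of their cases, and the silver objective at the front. I'll compute the figures.

Run:
```python
from meas import *
c=np.load('end.npy',allow_pickle=True).item(); f=lambda u:(np.array(u,float)+.5)/3.3-.5+np.array([140,100])
print(p2w(c,f([[391,441],[521,442],[688,444]]),.074)[:,:2])
s=p2w(c,f([[183,92],[291,146],[124,196]]),.05)[:,:2]; C=(s[1]+s[2])/2; print('C',C)
for p in [*s,p2w(c,f([224,239]),.11)[0,:2],p2w(c,f([248,304]),.02)[0,:2]]: d=p-[.626,.1035]; print(np.hypot(*d),np.degrees(np.arctan2(d[1],d[0])))
```

```text
[[ 0.43167522 -0.0309397 ]
 [ 0.43131983 -0.11963576]
 [ 0.42998406 -0.2349585 ]]
C [0.62544186 0.10196959]
0.06127700009973894 17.232280187732112
0.06406394247658652 -73.54924880056913
0.061475074099773645 108.25671848845647
0.06583199148251874 -160.584156431304
0.09760809592134154 -162.1733976201022
```

```bash
python3 -c "
from plant import ctrl; print(ctrl.finish_job())"
```

```text
the job is handed in; nothing more can be done
None
```

Job handed in at about 55 s: the red, yellow and blue objectives stand upright within about 3 mm of their target spots in front of the matching cases, the silver one is within about 2° of the front mark, and the bottle, blower and lens ring were not touched; one carry move went the wrong way over the grey controller, with no contact force seen, and I corrected it.

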